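Ready the cereal dispenser: set the shutter, find the loose jar, hold its lid open

TASK

Get the cereal dispenser ready for a refill. First turn the knob until the shutter pointer lines up with the mark, then tap the jar lids from above, firmly enough to tell, until you find the loose jar, the one that sinks under the tap. Take its lid by the ball handle, lift it open 45 degrees or more and finish while still holding it open in the gripper, with the pointer still on the mark, the other two lids shut and the mill, mug and bowl left alone.

Things in the scene. Friction and masses are not known exactly. Their poses are not given: they have to be found in the camera images.
- station: cereal dispenser, a fixed wooden box 250 deep (own x) x 400 wide (own y) x 70 mm high with a flat deck; origin at the centre of its underside, own x away from the robot, y left, z up. In its frame: knob at (-75, -100) mm, pointer and mark at the near left around (-60, 65), three white jars at x = 45, y = -120 (right), 0 (middle), 120 (left)
- knob_grip (a point): shutter knob: a dark steel disc 52 mm across with an upright grip bar 46 long x 12 thick x 30 mm high (its top 13 mm above this point, the deck 26 mm below it); the point lies on the vertical turning axis, inside the bar. Own x runs along the bar, own y across its 12 mm, z up
- knob (a joint): angle of the knob in rad, -1 to 1 (stops), counter-clockwise from above is positive; at 0 the bar runs along the station's x. It is geared to the pointer: each rad moves the pointer 30 mm along the station's y (counter-clockwise: to the left). Light friction (0.03 N m); it stays where it is left
- pointer_tip (a point): tip of the dark steel pointer, about 37 mm long and 8 mm high over the deck; it slides left and right in its slot, along the station's y, driven by the knob only, and points away from the robot, towards the mark
- mark_tip (a point): tip of the mark, a small pointed dark steel tab, 8 mm high and about 27 mm long, 12 mm wide, fixed on the deck just beyond the pointer and pointing back at it; own axes as the station's. The pointer is aligned when both tips have the same own y; the tips are 2 mm apart in own x
- jar_right (a joint): how far the right jar (white, 80 mm across, 50 mm proud of the deck) has sunk, m: 0 at the start, 0.006 fully down. One of the three jars is loose: it looks like the others, but pressed down on its lid or ball with more than about 5 N it sinks 6 mm and stays down. The other two stand firm (give under 1 mm)
- lid_right (a joint): opening angle of the right jar's round steel lid (84 mm across, 5 mm thick, top face 126 mm above the table while the jar has not sunk), rad: 0 shut, 1.4 the stop. Light (about 50 g), moves freely, falls shut when let go
- lid_right_ball (a point): centre of the wooden ball handle, 24 mm across, on the right lid near its edge on the robot's side; 26 mm above the lid's face on a stem 10 mm thick, 152 mm above the table while shut and not sunk. Moves with the lid; axes are the lid's (the station's while shut)
- lid_right_hinge (a point): hinge of the right lid, on the side away from the robot: its axis runs along the station's y through this point. From here the shut ball lies 60 mm towards the robot (own -x) and 32 mm up; opening swings it up and away from the robot
- jar_middle (a joint): how far the middle jar (white, 80 mm across, 50 mm proud of the deck) has sunk, m: 0 at the start, 0.006 fully down. One of the three jars is loose: it looks like the others, but pressed down on its lid or ball with more than about 5 N it sinks 6 mm and stays down. The other two stand firm (give under 1 mm)
- lid_middle (a joint): opening angle of the middle jar's round steel lid (84 mm across, 5 mm thick, top face 126 mm above the table while the jar has not sunk), rad: 0 shut, 1.4 the stop. Light (about 50 g), moves freely, falls shut when let go
- lid_middle_ball (a point): centre of the wooden ball handle, 24 mm across, on the middle lid near its edge on the robot's side; 26 mm above the lid's face on a stem 10 mm thick, 152 mm above the table while shut and not sunk. Moves with the lid; axes are the lid's (the station's while shut)
- lid_middle_hinge (a point): hinge of the middle lid, on the side away from the robot: its axis runs along the station's y through this point. From here the shut ball lies 60 mm towards the robot (own -x) and 32 mm up; opening swings it up and away from the robot
- jar_left (a joint): how far the left jar (white, 80 mm across, 50 mm proud of the deck) has sunk, m: 0 at the start, 0.006 fully down. One of the three jars is loose: it looks like the others, but pressed down on its lid or ball with more than about 5 N it sinks 6 mm and stays down. The other two stand firm (give under 1 mm)
- lid_left (a joint): opening angle of the left jar's round steel lid (84 mm across, 5 mm thick, top face 126 mm above the table while the jar has not sunk), rad: 0 shut, 1.4 the stop. Light (about 50 g), moves freely, falls shut when let go
- lid_left_ball (a point): centre of the wooden ball handle, 24 mm across, on the left lid near its edge on the robot's side; 26 mm above the lid's face on a stem 10 mm thick, 152 mm above the table while shut and not sunk. Moves with the lid; axes are the lid's (the station's while shut)
- lid_left_hinge (a point): hinge of the left lid, on the side away from the robot: its axis runs along the station's y through this point. From here the shut ball lies 60 mm towards the robot (own -x) and 32 mm up; opening swings it up and away from the robot
- mill: bystander: wooden pepper mill, 165 mm high, 54 mm across, left of the dispenser; origin at the centre of its foot
- mug: bystander: white mug, 80 mm across, 90 mm high, right of the dispenser; origin at the centre of its underside
- bowl: bystander: blue bowl, 130 mm across, 55 mm high, behind the dispenser; origin at the centre of its underside

How it is judged (in metres and radians):
On the way, in this order (a step that is already met when the one before it is completed fails the run):
1. the pointer lines up with the mark (y of pointer_tip in the frame of mark_tip between -0.0035 and 0.0035 m), for 0.2 s.
2. the loose jar has been tapped down (value of joint any of jar_right, jar_middle, jar_left above 0.004 m), for 0.1 s.
3. the loose jar's lid is lifted open (((value of joint jar_right above 0.004 m and value of joint lid_right above 0.7 rad) or (value of joint jar_middle above 0.004 m and value of joint lid_middle above 0.7 rad) or (value of joint jar_left above 0.004 m and value of joint lid_left above 0.7 rad))), for 0.2 s.
At the end, for the whole second after the job is handed in: The pointer's tip is within 3.5 mm of the mark's tip sideways; the jar that was loose is sunk by more than 4 mm, its lid is open by more than 0.7 rad, still, and held by the fingers (contact above 0.3 N); the other two lids are shut (below 0.15 rad) (all of step 1 and ((value of joint jar_right above 0.004 m and value of joint lid_right above 0.7 rad and contact force between the fingers and lid_right above 0.3 N and velocity of joint lid_right between -0.15 and 0.15 rad/s and value of joint each of lid_middle, lid_left below 0.15 rad) or (value of joint jar_middle above 0.004 m and value of joint lid_middle above 0.7 rad and contact force between the fingers and lid_middle above 0.3 N and velocity of joint lid_middle between -0.15 and 0.15 rad/s and value of joint each of lid_right, lid_left below 0.15 rad) or (value of joint jar_left above 0.004 m and value of joint lid_left above 0.7 rad and contact force between the fingers and lid_left above 0.3 N and velocity of joint lid_left between -0.15 and 0.15 rad/s and value of joint each of lid_right, lid_middle below 0.15 rad))); the arm keeps its last pose, push and grip.
It fails at once if a lid lifted although its jar has not been found loose by tapping ((value of joint lid_right above 0.35 rad and value of joint jar_right below 0.003 m) or (value of joint lid_middle above 0.35 rad and value of joint jar_middle below 0.003 m) or (value of joint lid_left above 0.35 rad and value of joint jar_left below 0.003 m)).
It fails at once if the mill knocked away or over (distance of mill from where it was at the start of the episode above 0.04 m or angle between mill's own z axis and vertical above 0.5 rad).
It fails at once if the mug knocked away or over (distance of mug from where it was at the start of the episode above 0.04 m or angle between mug's own z axis and vertical above 0.5 rad).
It fails at once if the bowl knocked away or over (distance of bowl from where it was at the start of the episode above 0.04 m or angle between bowl's own z axis and vertical above 0.5 rad).
It also fails if it takes over 72 s, if anything falls off the work surface, if the arm or the gripper's body presses on something with over 40 N, if the wrist force passes 120 N, or if a joint passes its speed limit or range.

ROBOT

A 7-joint arm with a two-finger parallel gripper is mounted at the origin on the work surface. World frame = base frame: x ahead of the robot, y to its left, z up, the work surface at z = 0. Lengths are in m, angles in degrees, forces in N, time in s.
With the tool pointing down it reaches from about 0.4 to 0.9 m from the base axis. Payload 5.5 kg.
Tool frame: the origin (TCP) lies at the very end of the fingers, on their centre line; the grasp point (between the pads) lies 19 mm behind it; x points along the fingers, y is the direction in which the jaws open and shut, and the axes are right-handed (so a half turn about x gives the same grasp; the last joint's range is limited). The gripper opens to 85 mm and grips with 20 to 120 N. Pads are 22 mm wide; open, the fingers measure 114 mm over their backs; the gripper's body (76 mm by 85 mm) begins 54 mm behind the grasp point. The pads swing forward as they close: fully open they stand 13 mm farther back than shut.
Start: joints at [-50.982, 28.699, -24.465, 88.831, 12.651, 65.22, -12.049], TCP at [0.264, 0.594, 0.231] pointing down, gripper open.
Joint ranges: [-164.97, 164.97], [-17.58, 116.51], [-87.97, 89.64], [11.32, 138.91], [-80.73, 260.73], [10.89, 115.49], [-147.41, 147.41]. Speed limits (degrees/s): [147.25, 147.25, 180, 180, 180, 180, 180].

INTERFACE

Orientations are given as [roll, pitch, yaw] about the fixed x, y, z axes, in that order (R = Rz(yaw) Ry(pitch) Rx(roll)).
In Python, from rig import status, optics, hand_in gives the robot as it stands. The module is installed in compiled form; this text tells all that it offers.
- The arm moves only by the tool apply_moves, never from a script. Its argument "series" is text: rows parted by semicolons, each of 7 numbers parted by spaces: the finger opening in cm, from 0 to 8.54, then the shift along the tool's x, y, z in cm, then the turn, a rotation vector about the tool's x, y, z in rad. In form: hand x y z rx ry rz; .... A call has 1 to 12 rows; each row shifts and turns the commanded pose from where the row before left it, along the tool's axes as they then stand; what a row does not reach is not made up. A row lasts 1/8 s, in which the tool goes at most 62.5 mm and 10.7 degrees, less where a joint would pass 70% of its speed; a pose out of reach is approached as far as the arm can. A call is refused whole if a number of a shift passes 6.25 or a number of a turn 0.188, either way. A call with a gripper value outside its range is refused whole. The fingers move at their own pace and stop on an object; "force" is the grip in N (left out, the last holds). Time passes only in rows, so rows that do not move let the fingers close. It gives the time, the measured TCP pose, the force and the opening at its end, in the units of the state.
- status.get_obs(): the state, without advancing time (a new reading comes with each control period).
- optics.capture(name): name is "scene" or "side" or "wrist"; returns a dict with "color" (400x640x3 uint8, red, green, blue), "mtx" (3x3 intrinsics, pixels), "extrinsics" (4x4, takes a point from camera to world coordinates). Camera axes: x right, y up, looking along -z (the intrinsics and any distortion apply to the point x, -y, -z); pixel columns grow to the right and rows downward; lengths in m; the calibration is good to about 2 mm. A picture is of the moment at which its call begins. There is no depth.
- hand_in(): hands the job in, once; it reports no verdict.
The state is a dict: "t": time; "joint_positions": joint angles; "dq": joint speeds; "joint_torque": joint torques, N m; "position": TCP position; "ee_rot": TCP orientation; "force": force on the tool from outside, world axes, zero at the start; "wrist_torque": the same for the moment, N m; "finger_gap": opening from 0.0 (shut) to 1.0 (fully open).
Only numpy, scipy, OpenCV 4.12 (cv2) and the standard library are available. Lean on these libraries where they do the work, as an engineer would, in place of code of your own. Each camera call takes 0.05 s, during which the arm holds its last target. There are 200 camera calls.

## Working session

There is one attempt and no reset: what is moved stays moved. The work goes in short steps, Python scripts to look and compute and a tool call to move; the robot and the scene stay as the last step left them, time stands still between calls to the robot, and variables do not carry over. Pictures are saved under pics/ and viewed, about 8 in all and at most 12, crops included, and the job is handed in when it is done.

Besides the shell and the picture viewer there is one more tool, called after ">>>" in YAML: its name, and indented under it one key for each argument. apply_moves: Moves the arm, as the interface text tells. Its arguments: {"type":"object","properties":{"series":{"type":"string"},"force":{"type":"number"}},"required":["series"]}

```bash
mkdir -p pics; cat > h.py <<'E'
import numpy as np, cv2
from rig import status, optics, hand_in
def snap(n,f):
    c=optics.capture(n); cv2.imwrite('pics/'+f+'.png',c['color'][:,:,::-1]); np.savez('pics/'+f+'.npz',m=c['mtx'],e=c['extrinsics']); return c
def ray(f,uv,z):
    d=np.load('pics/'+f+'.npz'); m,e=d['m'],d['e']
    p=np.linalg.inv(m)@[uv[0],uv[1],1]; r=e[:3,:3]@[p[0],-p[1],-p[2]]; o=e[:3,3]
    return o+r*(z-o[2])/r[2]
def proj(f,P):
    d=np.load('pics/'+f+'.npz'); m,e=d['m'],d['e']
    q=e[:3,:3].T@(np.asarray(P)-e[:3,3]); q=m@[q[0],-q[1],-q[2]]; return q[:2]/q[2]
E
python3 - <<'E'
from h import *
a=snap('scene','s0')['color'];b=snap('side','d0')['color']
print(a.shape); s=status.get_obs(); print(s)
cv2.imwrite('pics/both.png',cv2.resize(np.vstack([a,b])[:,:,::-1],(480,600)))
for n in 's0','d0':
    d=np.load(f'pics/{n}.npz');print(d['m'],d['e'])
E
```

```text
(400, 640, 3)
{'t': 0.1, 'joint_positions': array([-50.98279818,  28.74977113, -24.45435244,  88.88527675,
        12.65192589,  65.22135726, -12.05132787]), 'dq': array([ 0.09382486, -0.1037471 ,  0.01645214, -0.25440123,  0.04740766,
       -0.04299495, -0.07246077]), 'joint_torque': array([-1.05026312e-02, -5.70819497e+01, -5.83871841e+00, -2.81751502e+01,
        1.03093070e-02,  5.64916219e-03, -7.96137726e-06]), 'position': array([0.26350952, 0.59349782, 0.23035008]), 'ee_rot': array([ -91.50309682,   89.8971328 , -115.43885792]), 'force': array([-0.47616955,  0.60961439, -1.09595465]), 'wrist_torque': array([ 0.03416507,  0.00548163, -0.01560315]), 'finger_gap': 1.0011565933742392}
[[432.04994036   0.         313.72264366]
 [  0.         432.04994036 205.43726595]
 [  0.           0.           1.        ]] [[-0.27959492 -0.6690152   0.68865473  1.29765064]
 [ 0.96011118 -0.19210686  0.20317844  0.21995831]
 [-0.00363416  0.71799277  0.69604108  0.81218287]
 [ 0.          0.          0.          1.        ]]
[[373.28266696   0.         311.9034225 ]
 [  0.         373.28266696 199.93427401]
 [  0.           0.           1.        ]] [[ 0.95544876  0.17935762 -0.234411    0.42947939]
 [-0.29512387  0.59243606 -0.74961418 -0.66615866]
 [ 0.00442452  0.78539822  0.61897501  0.68181988]
 [ 0.          0.          0.          1.        ]]
```

View pics/s0.png

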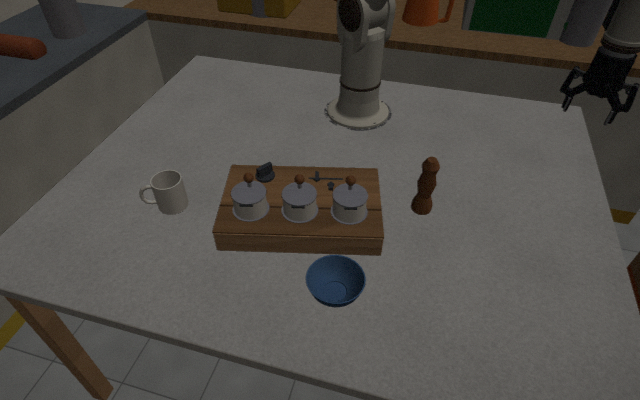

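View pics/d0.png

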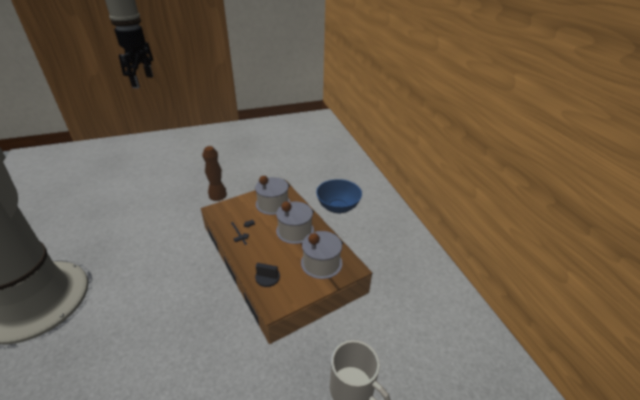

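The scene view shows the station with lid balls at about (249,177), (299,179) and (350,181), the knob at (265,171), the mug to its right, the mill to its left and the bowl behind. In the side view the balls are at (264,181), (286,207) and (313,239), the knob at (267,273), and the pointer and mark near (242,237).

```bash
python3 - <<'E'
from h import *
for n,pts in (('s0',[(249,177),(299,179),(350,181)]),('d0',[(313,239),(286,207),(264,181)])):
    for p in pts: print(n,ray(n,p,.152).round(4))
print([ray('s0',p,.07).round(3) for p in [(229,167),(380,169),(382,237),(218,236)]])
print([ray('d0',p,.07).round(3) for p in [(202,208),(270,318),(370,270),(288,186)]])
for n,f in (('s0',(140,150,420,270)),('d0',(190,130,400,340))):
    i=cv2.imread(f'pics/{n}.png')[f[1]:f[3],f[0]:f[2]]; k=3 if n=='s0' else 2.8
    cv2.imwrite(f'pics/{n}c.png',cv2.resize(i,None,fx=k,fy=k,interpolation=2))
for n,uv in (('s0',(265,178)),('d0',(267,278))): print('knob',ray(n,uv,.075))
E
```

```text
s0 [ 0.5941 -0.1463  0.152 ]
s0 [ 0.5685 -0.0308  0.152 ]
s0 [0.5426 0.0856 0.152 ]
d0 [ 0.5945 -0.1472  0.152 ]
d0 [ 0.5671 -0.0321  0.152 ]
d0 [0.54  0.081 0.152]
[array([ 0.483, -0.26 ,  0.07 ]), array([0.378, 0.136, 0.07 ]), array([0.62 , 0.183, 0.07 ]), array([ 0.721, -0.18 ,  0.07 ])]
[array([0.381, 0.125, 0.07 ]), array([ 0.479, -0.246,  0.07 ]), array([ 0.709, -0.193,  0.07 ]), array([0.616, 0.154, 0.07 ])]
knob [ 0.50424639 -0.14708297  0.075     ]
knob [ 0.49294189 -0.15421615  0.075     ]
```

View pics/d0c.png

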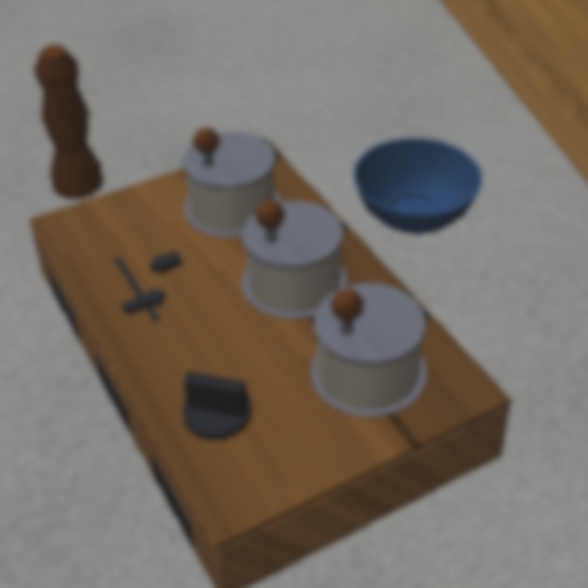

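Crop of the side view: the knob bar top runs (187,377) to (246,387). The pointer lies around (125,308)–(165,293) and its tip is right of the mark, whose tip is at about (152,268). The knob therefore has to turn counter-clockwise.

```bash
python3 - <<'E'
from h import *
g=lambda p,z: ray('d0',(190+p[0]/2.8-.18,130+p[1]/2.8-.18),z)
a,b=g((187,376),.109),g((246,385),.109); print('bar',a,b,np.degrees(np.arctan2(*(b-a)[1::-1])),(a+b)/2)
y=np.radians(13);R=np.array([[np.cos(y),np.sin(y)],[-np.sin(y),np.cos(y)]])
c=np.array([.548,-.035])
for n,p in (('ptr',(165,292)),('ptrbase',(125,306)),('mark',(152,267)),('markbase',(180,256)),):
    w=g(p,.078); print(n,w,R@(w[:2]-c))
print('knob',c+R.T@[-.075,-.1], 'yaws', status.get_obs()['ee_rot'])
from scipy.spatial.transform import Rotation as Ro
print(Ro.from_euler('xyz',status.get_obs()['ee_rot'],degrees=True).as_matrix().round(3))
E
```

```text
bar [ 0.4765698  -0.14128216  0.109     ] [ 0.51559321 -0.1621498   0.109     ] -28.1354953297638 [ 0.4960815  -0.15171598  0.109     ]
ptr [ 0.47866862 -0.01546408  0.078     ] [-0.0631598   0.03463138]
ptrbase [ 0.4444168  -0.02247996  0.078     ] [-0.09811197  0.0355003 ]
mark [0.47322363 0.0186589  0.078     ] [-0.06078923  0.06910465]
markbase [0.49874912 0.02578101 0.078     ] [-0.03431583  0.07030224]
knob [ 0.49741735 -0.14930834] yaws [ -91.50309682   89.8971328  -115.43885792]
[[-0.001  0.406  0.914]
 [-0.002  0.914 -0.406]
 [-1.    -0.002 -0.   ]]
```

>>> apply_moves:
  series: "5 0 -2.93 2.58 0 0 0;5 0 -2.93 2.58 0 0 0;5 0 -2.93 2.58 0 0 0;5 0 -2.93 2.58 0 0 0;5 0 -2.93 2.58 0 0 0;5 0 -2.93 2.58 0 0 0;5 0 -2.93 2.58 0 0 0;5 0 -2.93 2.58 0 0 0;5 0 -2.93 2.58 0 0 0;5 0 -2.93 2.58 0 0 0"
  force: 40

```text
t: 1.35
position: [0.3806, 0.2202, 0.2311]
ee_rot: [-124.6, 90.0, -148.6]
force: [0.8, -0.5, -0.0]
finger_gap: 0.589
```

>>> apply_moves:
  series: "5 0 -2.93 2.58 0 0 0;5 0 -2.93 2.58 0 0 0;5 0 -2.93 2.58 0 0 0;5 0 -2.93 2.58 0 0 0;5 0 -2.93 2.58 0 0 0;5 0 -2.93 2.58 0 0 0;5 0 -2.93 2.58 0 0 0;5 0 -2.93 2.58 0 0 0;5 0 -2.93 2.58 0 0 0;5 0 -2.93 2.58 0 0 0;5 0 0 0 0.07 0 0;5 0 0 0 0 0 0"

```text
t: 2.85
position: [0.4971, -0.151, 0.2307]
ee_rot: [-169.9, 89.9, 162.2]
force: [0.2, 0.7, -0.8]
finger_gap: 0.584
```

```bash
python3 - <<'E'
from h import *
s=status.get_obs(); snap('wrist','w0'); print(s['t'],s['position'],s['joint_positions'],s['force'])
print('y-angle',np.degrees(1)); from scipy.spatial.transform import Rotation as Ro
print(Ro.from_euler('xyz',s['ee_rot'],degrees=True).as_matrix().round(3))
E
```

```text
2.85 [ 0.49714337 -0.1510227   0.23072216] [ 10.67715956  13.60609065   3.78850379 108.26600267  -1.05276452
  58.23424162  76.9544409 ] [ 0.18098673  0.70952134 -0.83132451]
y-angle 57.29577951308232
[[-0.001  0.469  0.883]
 [ 0.     0.883 -0.469]
 [-1.    -0.    -0.001]]
```

View pics/w0.png

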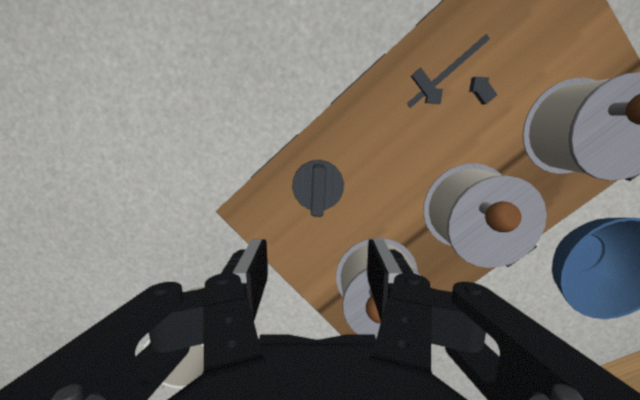

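The wrist view shows the bar running vertically from (318,166) to (317,214), already aligned with the jaws. The disc centre is at (318,187), the pointer tip near (440,103) and the mark tip near (473,79–90).

```bash
python3 - <<'E'
from h import *
i=cv2.imread('pics/w0.png'); cv2.imwrite('pics/w0c.png',cv2.resize(i[20:230,280:520],None,fx=3,fy=2.8 and 3,interpolation=2)[:600])
print('disc',ray('w0',(318,187),.08)); print('bar',ray('w0',(319,166),.109),ray('w0',(317,213),.109))
d=np.load('pics/w0.npz');print(d['e'].round(3))
print('slot',ray('w0',(409,105),.07),ray('w0',(488,37),.07)); print('balls',ray('w0',(503,216),.152))
E
```

```text
disc [ 0.4945337 -0.1482594  0.08     ]
bar [ 0.47278488 -0.13587077  0.109     ] [ 0.5100004  -0.15754026  0.109     ]
[[ 0.468 -0.854 -0.228  0.438]
 [ 0.884  0.452  0.121 -0.119]
 [-0.001 -0.258  0.966  0.374]
 [ 0.     0.     0.     1.   ]]
slot [ 0.46632911 -0.03507021  0.07      ] [0.44573763 0.05149554 0.07      ]
balls [ 0.5671125  -0.02650704  0.152     ]
```

View pics/w0c.png

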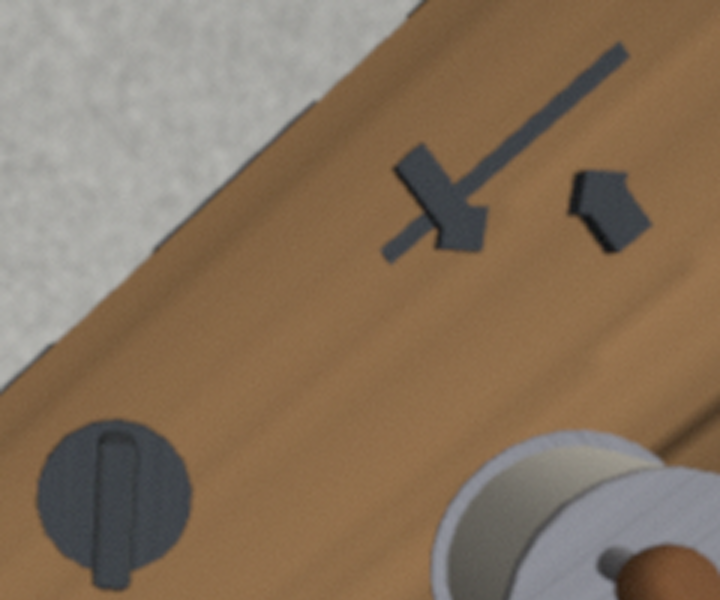

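The enlarged crop puts the pointer tip at wrist pixel (441,103.3) and the mark tip at (472.7,77.3).

```bash
python3 - <<'E'
from h import *
a,b=ray('w0',(441,103.3),.078),ray('w0',(472.7,77.3),.078); y=np.radians(13.3)
R=np.array([[np.cos(y),np.sin(y)],[-np.sin(y),np.cos(y)]]); print(a,b,R@(b-a)[:2])
E
```

```text
[ 0.47810028 -0.01043392  0.078     ] [0.47056591 0.0234693  0.078     ] [0.00046714 0.03472718]
```

>>> apply_moves:
  series: "5 2.4 0.08 -0.2 0 0 0;5 2.4 0 0 0 0 0;5 2.4 0 0 0 0 0;5 2.4 0 0 0 0 0;5 2.4 0 0 0 0 0;5 2.2 0 0 0 0 0;0 0 0 0 0 0 0;0 0 0 0 0 0 0;0 0 0 0 0 0 0;0 0 0 0 0 0 0;0 0 0 0 0 0 0;0 0 0 0 0 0 0"
  force: 30

```text
t: 4.4
position: [0.4964, -0.1497, 0.0901]
ee_rot: [-8.5, 90.0, -36.5]
force: [-3.2, -2.7, 6.8]
finger_gap: 0.136
```

>>> apply_moves:
  series: "0 -0.2 0 0 -0.145 0 0;0 0 0 0 -0.145 0 0;0 0 0 0 -0.145 0 0;0 0 0 0 -0.145 0 0;0 0 0 0 -0.145 0 0;0 0 0 0 -0.145 0 0;0 0 0 0 -0.145 0 0;0 0 0 0 -0.145 0 0;0 0 0 0 0 0 0;0 0 0 0 0 0 0;0 0 0 0 0 0 0"

```text
t: 5.78
position: [0.4959, -0.1481, 0.0903]
ee_rot: [81.2, 89.9, 119.6]
force: [5.1, 2.9, -19.5]
finger_gap: 0.132
```

```bash
python3 - <<'E'
from h import *
s=status.get_obs(); print(s)
w=snap('wrist','w1')['color']; d=snap('side','d1')['color']; sc=snap('scene','s1')['color']
dc=cv2.resize(d[190:290,200:320],(480,400),interpolation=2); cv2.imwrite('pics/m1.png',np.vstack([np.hstack([cv2.resize(w,(320,400*320//640)),np.zeros((200,160,3),np.uint8)]),dc])[:,:,::-1])
E
```

```text
{'t': 5.775, 'joint_positions': array([ 23.93300491,  25.14355051, -12.39577452, 114.37077609,
         7.84098908,  41.3271575 , 135.23691682]), 'dq': array([-0.07831202, -0.03144104, -0.07395273,  0.03260279,  0.071352  ,
        0.06525062,  0.33241793]), 'joint_torque': array([ 1.86799798e+00, -5.65595984e+01, -7.39596393e-01, -2.37443876e+01,
        7.13463966e-01,  1.64135400e+00, -1.85045006e-02]), 'position': array([ 0.49592643, -0.14811639,  0.09030515]), 'ee_rot': array([ 81.17548436,  89.91293625, 119.64167544]), 'force': array([  5.06195532,   2.9088305 , -19.50378474]), 'wrist_torque': array([ 0.55344083, -1.08709686, -0.06704307]), 'finger_gap': 0.13222404631209253}
```

View pics/m1.png

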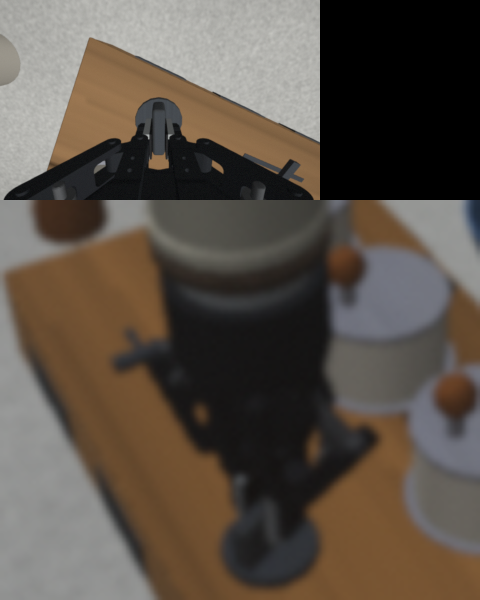

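The mark tip is hidden by the gripper, so I'll release, lift and look.

>>> apply_moves:
  series: "3 0 0 0 0 0 0;3 0 0 0 0 0 0;3 0 0 0 0 0 0;3 -2 0 0 0 0 0;3 -4 0 0 0 0 0;3 -4 0 0 0.145 0 0;3 -4 0 0 0.145 0 0;3 0 0 0 0.145 0 0;3 0 0 0 0 0 0;3 0 0 0 0 0 0"

```text
t: 7.18
position: [0.4957, -0.1491, 0.2309]
ee_rot: [157.3, 89.9, 171.0]
force: [-0.3, 0.0, -0.5]
finger_gap: 0.354
```

```bash
python3 - <<'E'
from h import *
from scipy.spatial.transform import Rotation as Ro
s=status.get_obs(); print(s['t'],s['position'],s['joint_positions'],s['force'])
print(Ro.from_euler('xyz',s['ee_rot'],degrees=True).as_matrix().round(3))
w=snap('wrist','w1')['color'];cv2.imwrite('pics/w1b.png',cv2.resize(w,(800,500),interpolation=2)[:,:,::-1])
for p in [(.478,-.0104,.078),(.4706,.0235,.078)]: print(proj('w1',p)*1.25)
E
```

```text
7.175 [ 0.49571792 -0.14914688  0.23093058] [ 22.27000037  13.76649458  -9.85810595 108.12566      2.74618743
  58.38573825 114.99383807] [-0.27376508  0.03805994 -0.50377129]
[[-0.001 -0.238  0.971]
 [ 0.     0.971  0.238]
 [-1.     0.    -0.001]]
[566.06908863 256.1379043 ]
[608.685347   257.21523408]
```

View pics/w1b.png

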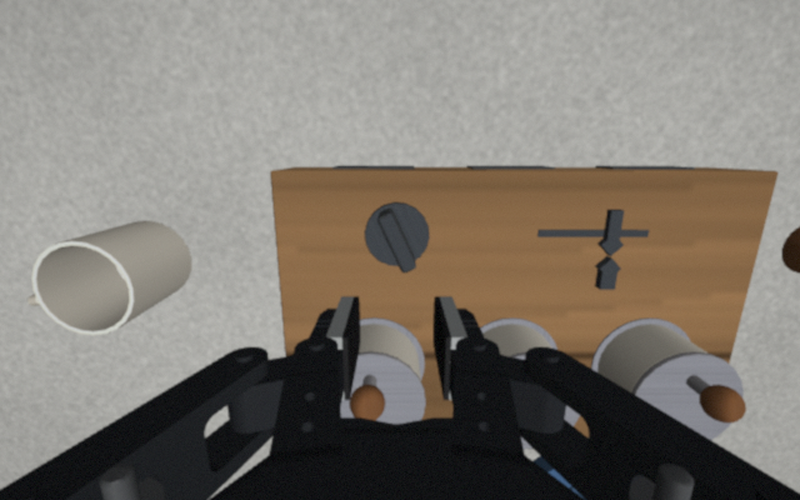

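Pointer tip at about (611,255) and mark tip at (608,257) in the 800-wide view, so they are within about 2 mm. I'll check that in a crop.

```bash
python3 - <<'E'
from h import *
i=cv2.imread('pics/w1.png'); cv2.imwrite('pics/w1c.png',cv2.resize(i[160:240,420:530],None,fx=6,fy=6,interpolation=2))
E
```

```text
(no output)
```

View pics/w1c.png

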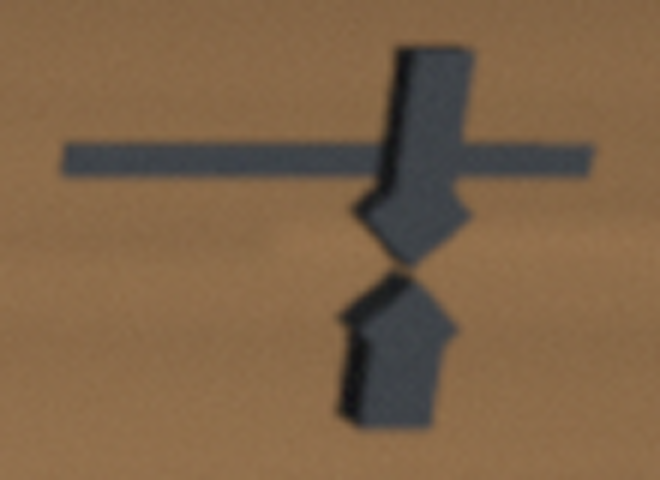

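Top-face tips are at (408,268) and (410,272) in the crop, which is aligned to well under 1 mm. Next I tap the right lid behind its ball with the fingers shut.

>>> apply_moves:
  series: "0 0 -0.53 3.3 0 0 0;0 0 -0.53 3.3 0 0 0;0 0 -0.53 3.3 0 0 0;0 0 -0.53 3.3 0 0 0;0 2.4 0 0 0 0 0;0 2.4 0 0 0 0 0;0 2.4 0 0 0 0 0;0 2.3 0 0 0 0 0;0 0 0 0 0 0 0;0 0 0 0 0 0 0"

```text
t: 8.48
position: [0.6298, -0.1388, 0.1366]
ee_rot: [28.5, 90.0, 42.1]
force: [0.1, 0.8, -0.6]
finger_gap: -0.0
```

>>> apply_moves:
  series: "0 0.4 0 0 0 0 0;0 0.4 0 0 0 0 0;0 0.4 0 0 0 0 0;0 0.3 0 0 0 0 0;0 0 0 0 0 0 0;0 0 0 0 0 0 0"

```text
t: 9.22
position: [0.6299, -0.1389, 0.1258]
ee_rot: [-44.3, 89.9, -30.7]
force: [-10.1, 2.1, 27.1]
finger_gap: -0.001
```

The right jar is firm (27 N, TCP stopped at 0.1258). Middle next.

>>> apply_moves:
  series: "0 -3 0 0 0 0 0;0 -3.5 0 0 0 0 0;0 0 4 0 0 0 0;0 0 4 0 0 0 0;0 0 4 0 0 0 0;0 3 0 0 0 0 0;0 3 0 0 0 0 0;0 0.4 0 0 0 0 0;0 0.1 0 0 0 0 0;0 0 0 0 0 0 0;0 0 0 0 0 0 0"

```text
t: 10.6
position: [0.6019, -0.0213, 0.1258]
ee_rot: [-11.7, 89.9, 2.0]
force: [-10.9, 0.3, 28.7]
finger_gap: -0.0
```

The middle jar is firm too, so the left one should be loose. I'll tap it to be sure.

>>> apply_moves:
  series: "0 -3 0 0 0 0 0;0 -3.5 0 0 0 0 0;0 0 4 0 0 0 0;0 0 4 0 0 0 0;0 0 4 0 0 0 0;0 3 0 0 0 0 0;0 3 0 0 0 0 0;0 0.4 0 0 0 0 0;0 0.1 0 0 0 0 0;0 0 0 0 0 0 0;0 0 0 0 0 0 0"

```text
t: 11.98
position: [0.5737, 0.0943, 0.1222]
ee_rot: [-8.1, 89.9, 5.4]
force: [0.5, 0.0, -0.1]
finger_gap: -0.003
```

The left lid sank with no reaction. I'll press on to the bottom stop.

>>> apply_moves:
  series: "0 0.3 0 0 0 0 0;0 0.2 0 0 0 0 0;0 0 0 0 0 0 0;0 0 0 0 0 0 0"

```text
t: 12.48
position: [0.5741, 0.0944, 0.1198]
ee_rot: [-22.3, 89.8, -8.7]
force: [-7.4, -1.4, 22.7]
finger_gap: 0.001
```

The left jar is down by 6 mm (bottom stop at 0.1198). I'll refine the left ball's position from the picture I already have.

```bash
python3 - <<'E'
from h import *
print(ray('w1',(722/1.25,404/1.25),.152),ray('w1',(367/1.25,403/1.25),.152))
E
```

```text
[0.53930825 0.09072306 0.152     ] [ 0.59600425 -0.14359292  0.152     ]
```

>>> apply_moves:
  series: "0 -3 0 0 0 0 0;0 -4 0 0 0 0 0;5 -4 -0.1 -1.8 0 0 0;5 0 0 -1.8 0 0 0;5 0 0 0 0 0 0;5 0 0 0 0 0 0"

```text
t: 13.22
position: [0.5386, 0.0851, 0.226]
ee_rot: [160.9, 90.0, 174.5]
force: [-0.3, -1.1, 0.3]
finger_gap: 0.584
```

```bash
python3 - <<'E'
from h import *
w=snap('wrist','w2')['color'];s=snap('scene','s2')['color'];d=snap('side','d2')['color']
print(status.get_obs()['position'], proj('s2',(.540,.086,.146)),proj('w2',(.540,.086,.146)))
cv2.imwrite('pics/m2.png',np.hstack([cv2.resize(w,(400,250)),cv2.resize(s[120:245,200:400],(400,250),interpolation=2)])[:,:,::-1])
E
```

```text
[0.53854808 0.08520176 0.22562297] [350.2611473  182.27058521] [316.1729037  212.31388539]
```

View pics/m2.png

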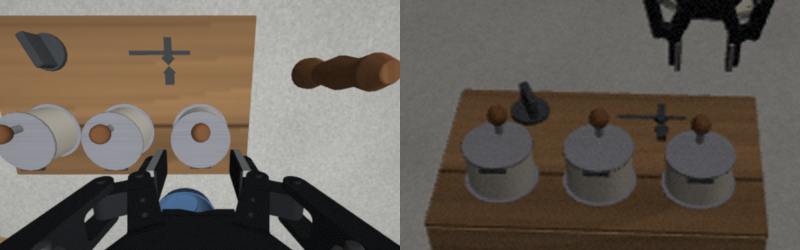

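The wrist view shows the left ball at (201,132)×1.6, about 3 mm to the left of the TCP line. The pointer is still on the mark, the left lid is visibly lower, and the other lids are shut. I'll grasp the ball.

>>> apply_moves:
  series: "5 2 0.3 0.15 0 0 0;5 2 0 0 0 0 0;5 2 0 0 0 0 0;5 2 0 0 0 0 0;5 1.7 0 0 0 0 0;5 0 0 0 0 0 0;1 0 0 0 0 0 0;1 0 0 0 0 0 0;1 0 0 0 0 0 0;1 0 0 0 0 0 0;1 0 0 0 0 0 0;1 0 0 0 0 0 0"
  force: 40

```text
t: 14.88
position: [0.5398, 0.0883, 0.1301]
ee_rot: [-9.4, 89.9, 4.2]
force: [-0.7, 0.0, 5.4]
finger_gap: 0.253
```

>>> apply_moves:
  series: "1 -0.58 0 0.35 0 0 0;1 -0.55 0 0.41 0 0 0;1 -0.5 0 0.46 0 0 0;1 -0.45 0 0.51 0 0 0;1 -0.4 0 0.55 0 0 0;1 0 0 0 0 0 0;1 0 0 0 0 0 0"

```text
t: 15.75
position: [0.5612, 0.0936, 0.154]
ee_rot: [-146.2, 90.0, -132.6]
force: [-1.3, -0.1, -2.9]
finger_gap: 0.255
```

```bash
python3 - <<'E'
from h import *
w=snap('wrist','w3')['color'];s=snap('scene','s3')['color'];d=snap('side','d3')['color']
cv2.imwrite('pics/m3.png',np.hstack([cv2.resize(d[100:300,190:350],(400,500),interpolation=2),cv2.resize(s[100:250,280:400],(400,500),interpolation=2)])[:,:,::-1])
E
```

```text
(no output)
```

View pics/m3.png

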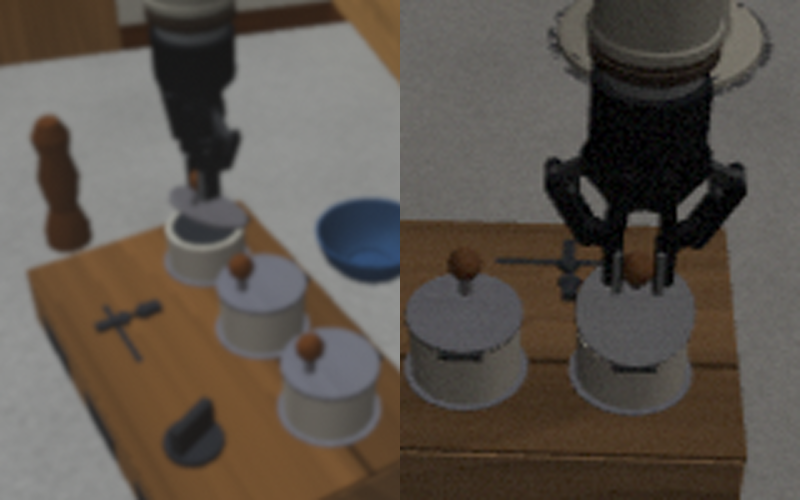

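The left lid is opening with its ball in the pads, the other lids are shut and the pointer is aligned. I'll continue along the arc.

>>> apply_moves:
  series: "1 -0.34 0 0.59 0 0 0;1 -0.28 0 0.62 0 0 0;1 -0.22 0 0.64 0 0 0;1 -0.16 0 0.66 0 0 0;1 -0.09 0 0.67 0 0 0;1 0 0 0 0 0 0;1 0 0 0 0 0 0;1 0 0 0 0 0 0;1 0 0 0 0 0 0"

```text
t: 17.02
position: [0.5919, 0.1012, 0.1647]
ee_rot: [160.2, 90.0, 173.8]
force: [0.3, -0.8, -6.7]
finger_gap: 0.251
```

```bash
python3 - <<'E'
from h import *
print(status.get_obs())
w=snap('wrist','w4')['color'];s=snap('scene','s4')['color'];d=snap('side','d4')['color']
cv2.imwrite('pics/m4.png',np.hstack([cv2.resize(d[100:300,190:350],(400,500),interpolation=2),cv2.resize(s[100:250,280:400],(400,500),interpolation=2)])[:,:,::-1])
E
```

```text
{'t': 17.025, 'joint_positions': array([ -1.62411516,  26.50074055, -13.83367084,  99.99232582,
         7.52922633,  54.42710015,  85.15510391]), 'dq': array([ 0.04573755, -0.01448564, -0.06511314,  0.02566748,  0.01961528,
        0.0644919 ,  0.042024  ]), 'joint_torque': array([ -0.48986714, -57.8044188 ,  -3.65039639, -28.31548512,
        -0.43995816,  -0.08544291,  -0.27601585]), 'position': array([0.59189549, 0.1011749 , 0.16472066]), 'ee_rot': array([160.16320161,  89.98133476, 173.76889127]), 'force': array([ 0.31719991, -0.75723355, -6.68892899]), 'wrist_torque': array([-0.18009892,  0.05677414,  0.23591173]), 'finger_gap': 0.2507654392299694}
```

View pics/m4.png

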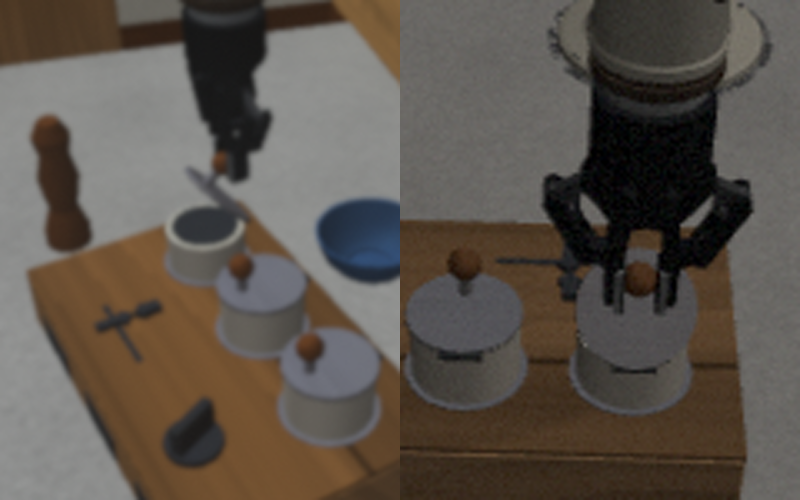

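The TCP travelled (53, 35) mm along the arc, which puts the lid at about 0.97 rad, held and still. Handing in.

```bash
python3 -c "
from h import *
print(hand_in())"
```

```text
the job is handed in; nothing more can be done
None
```

The job is handed in at about 17 s, with the left jar found loose and its lid held open in the gripper; the hand-in gave no verdict.

- **Pointer:** I turned the knob about 1.16 rad counter-clockwise. A close-up showed the pointer tip on the mark to well under 1 mm. Later pictures, up to the last one, showed it unmoved.
- **Taps:** The right and middle jars stood firm, at 27 N and 29 N with no sinking. The left jar gave way and went down to its stop, 6 mm lower.
- **Lid:** I gripped the left ball and lifted it along its arc. The tool's travel puts the lid at about 0.97 rad, and the last picture agrees. The finger gap held at about 21 mm on the ball and the joints were still.
- **Others:** In the last picture the right and middle lids were shut, and the mill and bowl were in place. The mug was outside those last crops, but the arm did not go near it.

One reading was slightly off: the finger gap on the 24 mm ball was about 2 mm smaller than the ball, so the grip may be a little off its centre. It did not slip.

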